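# Tip the USB sticks out of the flap-front caddy into the desk tray

### The job

Pick up the teal caddy with the orange flap and tip it, flap end down and low over the wooden tray, just far enough that the flap swings open and all four USB sticks slide out into the tray; keep it well short of standing on its nose and do not let the sticks drop from high up. Then put the empty caddy back, upright with its flap shut, in the middle of its round cork mat. Leave the other desk things where they are.

Things in the scene. Friction and masses are not known exactly. Their poses are not given: they have to be found in the camera images.
- caddy: Loose box, teal sides, clear top with an orange band across it above the orange end flap; 110 long (x) x 56 wide (y) x 55 mm high (flap adds 3 mm in front), walls 3 mm, 0.2 to 0.35 kg. Origin: centre of its underside; z up, -x points out of the flap end, at the start roughly towards the robot. Grip its long flat sides. Slick inner floor: sticks slide from about 12 degrees of tilt, 45 degrees empties it.
- mouth (a point): Point on the caddy: middle of the lower lip of the mouth, 55 mm from the caddy's centre along its -x, 3 mm above its underside; axes as the caddy's.
- flap (a joint): Angle of the orange flap (rad), 0 shut, up to 1.7. It hangs freely (18 g) from a hinge along the top edge of the mouth, 54 mm above the caddy's underside, and reaches 50 mm down from it; when the flap end is tipped down by some angle the flap keeps hanging plumb and so opens by that angle; upright it falls shut by itself.
- tray: Fixed open tray of light wood with grey lining, 200 (x) x 160 (y) x 40 mm high, walls 4 mm, floor 4 mm above the table. Origin: centre of its underside, on the table; z up.
- mat: Fixed round cork mat, 160 mm across, 3 mm thick; the caddy stands on it. Origin: centre of its underside. Mat and tray stand to the left and right of the robot's centre line, either way round.
- stick0: Loose red USB stick, 44 (x) x 18 (y) x 9 mm, 12 g, lying flat in the caddy at the start. Origin: centre of its underside; x points to the metal plug.
- stick1: Loose blue USB stick, 44 (x) x 18 (y) x 9 mm, 12 g, lying flat in the caddy at the start. Origin: centre of its underside; x points to the metal plug.
- stick2: Loose yellow USB stick, 44 (x) x 18 (y) x 9 mm, 12 g, lying flat in the caddy at the start. Origin: centre of its underside; x points to the metal plug.
- stick3: Loose white USB stick, 44 (x) x 18 (y) x 9 mm, 12 g, lying flat in the caddy at the start. Origin: centre of its underside; x points to the metal plug.
- mouse: Bystander: grey and black computer mouse, 100 x 60 x 36 mm, between mat and tray. Origin: centre of underside.
- mug: Bystander: blue mug, 80 mm across, 95 mm high, to the left. Origin: centre of underside.
- stapler: Bystander: red and black stapler, 140 x 36 x 45 mm, to the right. Origin: centre of underside.
- notes: Bystander: block of yellow notes, 76 x 76 x 24 mm, between mat and tray, farther out than the mouse. Origin: centre of underside.
- phone: Bystander: black phone lying flat, 150 x 72 x 9 mm, to the left. Origin: centre of underside.
Not all that is in view belongs to the job. Of the things like the mat, leave any that is grey; of the rest the larger one is meant. Of the things that look like the caddy, the smaller one is meant.

How it is judged (in metres and radians):
On the way, in this order (a step that is already met when the one before it is completed fails the run):
1. the caddy is lifted off its mat with all four sticks still in it (height (world z) of caddy above 0.03 m and x of stick0 in the frame of caddy between -0.06 and 0.06 m and y of stick0 in the frame of caddy between -0.03 and 0.03 m and x of stick1 in the frame of caddy between -0.06 and 0.06 m and y of stick1 in the frame of caddy between -0.03 and 0.03 m and x of stick2 in the frame of caddy between -0.06 and 0.06 m and y of stick2 in the frame of caddy between -0.03 and 0.03 m and x of stick3 in the frame of caddy between -0.06 and 0.06 m and y of stick3 in the frame of caddy between -0.03 and 0.03 m), for 0.1 s.
2. the caddy is tipped over the tray (mouth inside the tray's outline) and its flap swings open (value of joint flap above 0.25 rad and angle between caddy's own z axis and vertical above 0.25 rad and x of mouth in the frame of tray between -0.1 and 0.1 m and y of mouth in the frame of tray between -0.08 and 0.08 m).
3. all four sticks lie in the tray (x of stick0 in the frame of tray between -0.096 and 0.096 m and y of stick0 in the frame of tray between -0.076 and 0.076 m and z of each of stick0, stick1, stick2, stick3 in the frame of tray below 0.035 m and x of stick1 in the frame of tray between -0.096 and 0.096 m and y of stick1 in the frame of tray between -0.076 and 0.076 m and x of stick2 in the frame of tray between -0.096 and 0.096 m and y of stick2 in the frame of tray between -0.076 and 0.076 m and x of stick3 in the frame of tray between -0.096 and 0.096 m and y of stick3 in the frame of tray between -0.076 and 0.076 m), for 0.2 s.
At the end, for the whole second after the job is handed in: All four sticks lie within the tray's walls, at rest; the caddy stands upright (within 0.08 rad) on the cork mat, its centre within 35 mm of the mat's centre, at rest, with the flap shut (below 0.12 rad) (all of step 3 and horizontal distance between caddy and mat below 0.035 m and angle between caddy's own z axis and vertical below 0.08 rad and z of caddy in the frame of mat below 0.008 m and value of joint flap below 0.12 rad and linear speed of each of stick0, stick1, stick2, stick3, caddy below 0.03 m/s); the robot touches nothing.
It fails at once if the caddy is tipped more than 1.3 rad (75 degrees) from upright (angle between caddy's own z axis and vertical above 1.3 rad).
It fails at once if a stick is dropped from high up (it moves faster than 1.7 m/s, as after a fall of some 15 cm) (linear speed of any of stick0, stick1, stick2, stick3 above 1.7 m/s).
It fails at once if a bystander is moved more than 25 mm (distance of any of mouse, mug, stapler, notes, phone from where it was at the start of the episode above 0.025 m).
It also fails if it takes over 58 s, if anything falls off the work surface, if the arm or the gripper's body presses on something with over 40 N, if the wrist force passes 120 N, or if a joint passes its speed limit or range.

### The arm

A 6-joint arm with a two-finger parallel gripper is mounted at the origin on the work surface. World frame = base frame: x ahead of the robot, y to its left, z up, the work surface at z = 0. Lengths are in mm, angles in rad, forces in N, time in s.
With the tool pointing down it reaches from about 275 to 1000 mm from the base axis. Payload 8.4 kg.
Tool frame: the origin (TCP) lies midway between the tips of the shut fingers; the grasp point (between the pads) lies 19 mm behind it (r.grip_point_offset is the distance from the TCP to the grasp point, in mm); z points along the fingers, y is the line along which they close (so a half turn about z gives the same grasp; the last joint's range is limited). The gripper opens to 85 mm and grips with 20 to 120 N. Pads are 22 mm wide; open, the fingers measure 114 mm over their backs; the gripper's body (76 mm by 85 mm) begins 54 mm behind the grasp point. The pads swing forward as they close: fully open they stand 13 mm farther back than shut.
Start: joints at [1.113, 0.353, 1.633, -0, 1.155, -0.002], TCP at [275.112, 561.196, 231.281] pointing down, gripper open.
Joint ranges: [-2.63, 2.63], [-0.92, 2.1], [0.06, 2.66], [-1.3, 4.44], [0, 2.69], [-3.02, 3.02]. Speed limits (rad/s): [2.22, 2.22, 2.79, 3.14, 3.14, 3.14].

### API

Orientations are given as [roll, pitch, yaw] about the fixed x, y, z axes, in that order (R = Rz(yaw) Ry(pitch) Rx(roll)).
In Python, from rig import r gives the robot as it stands. The module is installed in compiled form; this text tells all that it offers.
- The arm moves only by the shell command python3 -m creep 'ROWS' [FORCE]. ROWS is text: rows parted by semicolons, each of 7 numbers parted by spaces: the turn, a rotation vector about the tool's x, y, z in degrees, then the shift along the tool's x, y, z in m, then the closure in counts, from 0 (fully open) to 255 (shut). A call has 1 to 8 rows; each row is the pose to reach, as a shift and turn from the pose commanded when the call began, along the tool's axes at that moment; what a row does not reach only later rows make up. A row lasts 1/8 s, in which the tool goes at most 62.5 mm and 10.7 degrees, less where a joint would pass 70% of its speed; a pose out of reach is approached as far as the arm can. A call with a gripper value outside its range is refused whole. The fingers move at their own pace and stop on an object; FORCE is the grip in N (left out, the last holds). Time passes only in rows, so rows that repeat a pose let the fingers close. It gives the time, the measured TCP pose, the force, the opening and the grip force at its end, in the units of the state.
- r.sense(): the state, without advancing time (a new reading comes with each control period).
- r.grab_frame(name): name is "scene" or "top" or "wrist"; returns a dict with "img" (384x512x3 uint8, red, green, blue), "range_z" (384x512 float32, mm along the optical axis (not along the pixel's ray), 0 where there is no reading), "K" (3x3 intrinsics, pixels), "world_from_camera" (4x4, takes a point from camera to world coordinates). Camera axes: x right, y up, looking along -z (the intrinsics and any distortion apply to the point x, -y, -z); pixel columns grow to the right and rows downward; lengths in mm; the calibration is good to about 2 mm. The wrist camera is an equidistant fisheye: a pixel r from the principal point sees the ray r / f radians off the axis. A picture is of the moment at which its call begins.
- r.sign_off(): hands the job in; it is judged then, once.
The state is a dict: "clock": time; "qpos": joint angles; "qvel": joint speeds; "joint_efforts": joint torques, N m; "eef_pos": TCP position; "tcp_rot": TCP orientation; "contact_force": force on the tool from outside, world axes, zero at the start; "wrist_torque": the same for the moment, N m; "opening": opening from 0.0 (shut) to 1.0 (fully open); "grasp_force": force on a finger pad.
Only numpy, scipy, OpenCV 4.12 (cv2) and the standard library are available. Lean on these libraries where they do the work, as an engineer would, in place of code of your own. Each camera call takes 0.05 s, during which the arm holds its last target. There are 200 camera calls.

## Working session

There is one attempt and no reset: what is moved stays moved. The work goes in short steps, Python scripts to look and compute and a shell command to move; the robot and the scene stay as the last step left them, time stands still between calls to the robot, and variables do not carry over. Pictures are saved under pics/ and viewed, at most 10 in all, crops included, and the job is handed in when it is done.

```bash
mkdir -p pics; cat > h.py <<'E'
from rig import r
import numpy as np, cv2
def save(n,name):
    f=r.grab_frame(n); cv2.imwrite(f'pics/{name}.png',cv2.cvtColor(f['img'],cv2.COLOR_RGB2BGR)); np.savez(f'{name}.npz',**f); return f
def pts(f):
    K=f['K'];z=f['range_z'];v,u=np.mgrid[:384,:512]
    p=np.stack([(u-K[0,2])/K[0,0]*z,-(v-K[1,2])/K[1,1]*z,-z],-1)
    T=f['world_from_camera'];return p@T[:3,:3].T+T[:3,3]
E
python3 - <<'E'
from h import *
s=r.sense();print(s['clock'],s['eef_pos'],s['tcp_rot'],s['opening'])
a=save('top','top0');b=save('scene','scene0')
for f in(a,b): print(f['K'],f['world_from_camera'].round(3), f.keys())
cv2.imwrite('pics/both.png',cv2.resize(np.hstack([cv2.imread('pics/top0.png'),cv2.imread('pics/scene0.png')]),(800,300)))
E
```

```text
0.0 [274.89775688 560.77067253 230.54752089] [-3.14018309e+00 -6.72365817e-06  2.68578399e+00] 0.9978563534824193
[[436.7110255    0.         249.33525653]
 [  0.         436.7110255  184.49479456]
 [  0.           0.           1.        ]] [[-1.000000e-02  9.990000e-01 -5.200000e-02  3.782100e+02]
 [-1.000000e+00 -1.000000e-02 -2.000000e-03  1.004300e+01]
 [-2.000000e-03  5.200000e-02  9.990000e-01  1.522025e+03]
 [ 0.000000e+00  0.000000e+00  0.000000e+00  1.000000e+00]] dict_keys(['img', 'range_z', 'K', 'world_from_camera'])
[[456.88979647   0.         248.59601203]
 [  0.         456.88979647 198.16268264]
 [  0.           0.           1.        ]] [[ 4.920000e-01 -7.420000e-01  4.560000e-01  1.246710e+03]
 [ 8.710000e-01  4.140000e-01 -2.660000e-01 -4.679420e+02]
 [ 8.000000e-03  5.280000e-01  8.490000e-01  1.517665e+03]
 [ 0.000000e+00  0.000000e+00  0.000000e+00  1.000000e+00]] dict_keys(['img', 'range_z', 'K', 'world_from_camera'])
```

View pics/top0.png

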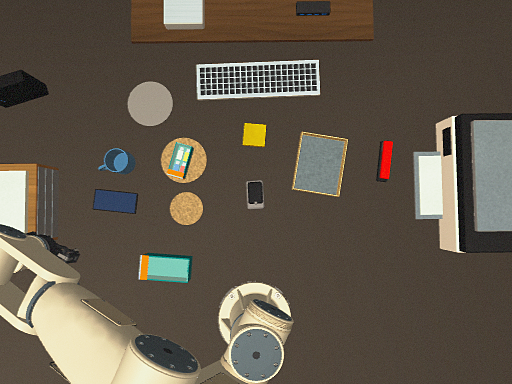

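View pics/scene0.png

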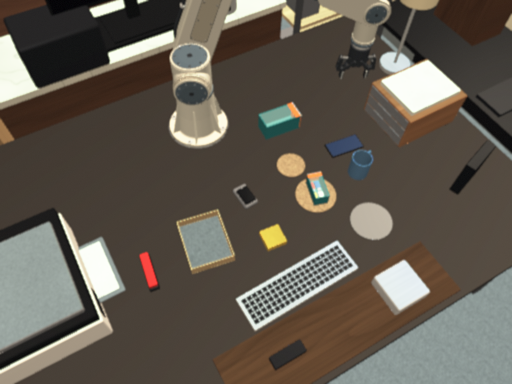

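The top view shows the caddy on the big cork mat at about (180,159), with its orange end towards the robot at (175,172). The tray is at (320,164), the mouse at (255,194), the notes at (254,134), and the larger decoy caddy at (165,268). Next I'll measure these.

```bash
python3 - <<'E'
from h import *
f=dict(np.load('top0.npz'));P=pts(f);hsv=cv2.cvtColor(f['img'],cv2.COLOR_RGB2HSV)
def rect(m,n,zr=None):
    q=P[m]; 
    b=cv2.minAreaRect(q[:,:2].astype(np.float32)); print(n,m.sum(),'med',np.median(q,0).round(1),'z',np.percentile(q[:,2],[5,95]).round(1),'rect',np.round(b[0],1),np.round(b[1],1),round(b[2],1))
W=np.zeros((384,512),bool)
def box(u0,u1,v0,v1):
    w=W.copy();w[v0:v1,u0:u1]=1;return w
H,S,V=hsv[...,0],hsv[...,1],hsv[...,2]
c=box(160,205,135,185)
rect(c&(P[...,2]>45),'caddy top')
rect(c&(P[...,2]>45)&(H<14)&(S>170),'orange')
rect(box(155,212,132,190)&(H<25)&(S>50)&(P[...,2]<15)&(V>90),'mat')
rect(box(285,355,125,205)&(P[...,2]>25),'tray rim')
rect(box(235,275,115,155)&(P[...,2]>15),'notes')
rect(box(240,270,175,215)&(P[...,2]>15),'mouse')
rect(box(95,140,140,180)&(P[...,2]>15),'mug')
rect(box(370,400,135,190)&(P[...,2]>15),'stapler')
# rays check
b=(c&(P[...,2]>45)); v,u=np.nonzero(b); K=f['K'];T=f['world_from_camera']
d=np.stack([(u-K[0,2])/K[0,0],-(v-K[1,2])/K[1,1],-np.ones(len(u))],-1)@T[:3,:3].T
q=T[:3,3]+d*((58-T[2,3])/d[:,2:]);print('ray',cv2.minAreaRect(q[:,:2].astype(np.float32)))
x=cv2.resize(f['img'][130:190,150:215],None,fx=8,fy=8,interpolation=cv2.INTER_CUBIC);cv2.imwrite('pics/crop0.png',x[...,::-1])
E
```

```text
caddy top 590 med [539.8 248.5  57.3] z [51.9 63.3] rect [492.7 133.6] [315.6 117.8] 67.6
  return _methods._mean(a, axis=axis, dtype=dtype,
  ret = um.true_divide(
Traceback (most recent call last):
IndexError: index -1 is out of bounds for axis 0 with size 0
```

```bash
python3 - <<'E'
from h import *
f=dict(np.load('top0.npz'));P=pts(f);P[f['range_z']==0]=-1e3;hsv=cv2.cvtColor(f['img'],cv2.COLOR_RGB2HSV)
P[P[...,2]>120]=-1e3
def rect(m,n):
    m=cv2.morphologyEx(m.astype(np.uint8),cv2.MORPH_OPEN,np.ones((2,2)))>0
    q=P[m]
    if len(q)<3: print(n,'none');return
    b=cv2.minAreaRect(q[:,:2].astype(np.float32)); print(n,m.sum(),'med',np.median(q,0).round(1),'z',np.percentile(q[:,2],[5,95]).round(1),'rect',np.round(b[0],1),np.round(b[1],1),round(b[2],1))
def box(u0,u1,v0,v1):
    w=np.zeros((384,512),bool);w[v0:v1,u0:u1]=1;return w
H,S,V=[hsv[...,i] for i in range(3)]
c=box(160,205,135,185)
rect(c&(P[...,2]>45),'caddy top')
o=c&(H<14)&(S>170);print('hsv at orange',hsv[174,174])
rect(o,'orange')
rect(c&(H>80)&(H<100)&(S>100),'teal')
rect(box(155,212,132,190)&(P[...,2]<15)&(P[...,2]>-50)&(V>100)&(H<25),'mat')
rect(box(285,355,125,205)&(P[...,2]>25),'tray rim')
for n,bb in dict(notes=(235,275,115,155),mouse=(240,270,175,215),mug=(95,140,140,180),stapler=(370,400,135,190)).items(): rect(box(*bb)&(P[...,2]>14),n)
K=f['K'];T=f['world_from_camera']
def ray(u,v,z):
    u,v=np.atleast_1d(u),np.atleast_1d(v)
    d=np.stack([(u-K[0,2])/K[0,0],-(v-K[1,2])/K[1,1],-np.ones(len(u))],-1)@T[:3,:3].T
    return T[:3,3]+d*((z-T[2,3])/d[:,2:])
v,u=np.nonzero(c&(P[...,2]>45));print('ray top',cv2.minAreaRect(ray(u,v,58)[:,:2].astype(np.float32)))
# mat ellipse by ray
m=box(155,212,132,190)&(V>100)&(H<25)&(S>60);v,u=np.nonzero(m);print('mat circ',cv2.minEnclosingCircle(ray(u,v,3)[:,:2].astype(np.float32)))
x=cv2.resize(f['img'][130:190,150:215],None,fx=8,fy=8,interpolation=cv2.INTER_CUBIC);cv2.imwrite('pics/crop0.png',x[...,::-1])
E
```

```text
caddy top 582 med [536.8 245.3  56.7] z [29.5 62.6] rect [-230.  -334.4] [2031.7  126.4] 37.3
hsv at orange [ 17 255 248]
orange none
teal 80 med [538.5 222.3  29.9] z [ 3.5 59.3] rect [544.6 228.6] [21.2 92.1] 74.4
mat 984 med [545.2 215.6   2.3] z [-3.4 10.7] rect [-171.6 -384.3] [2058.2  159.1] 41.0
tray rim 282 med [ 546.1 -264.3   19. ] z [-2.9 42.1] rect [ 524.4 -236.8] [170.1 203.5] 80.3
notes 481 med [626.9  -8.5  22.9] z [ 0.9 28.7] rect [-177.  -470.6] [1954.6  100.4] 29.8
mouse 447 med [420.2  -9.8  30.7] z [ 6.  37.5] rect [-281.  -471.1] [1782.7   93. ] 33.4
mug 444 med [532.7 464.1  49.7] z [ 0.2 94.4] rect [-201.2 -273. ] [2157.1  117.9] 45.4
stapler 372 med [ 533.2 -455.3   43.5] z [-1.8 48.7] rect [-209.9 -700.3] [1687.5   95. ] 17.6
ray top ((539.839599609375, 248.05592346191406), (58.24359893798828, 114.02264404296875), 73.48666381835938)
mat circ ((546.5265502929688, 242.67822265625), 80.92803955078125)
```

View pics/crop0.png

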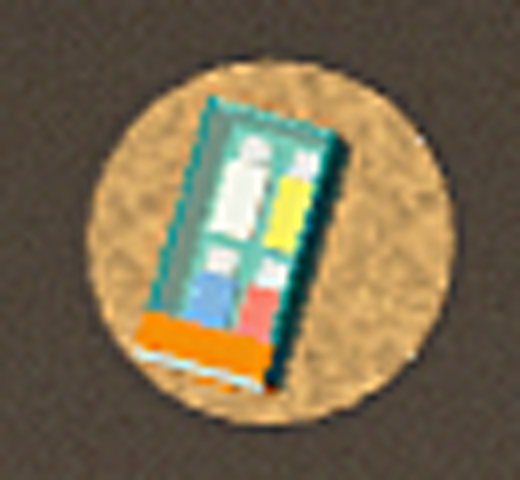

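The crop shows the caddy axis leaning about 16° with the flap at the lower left, and all four sticks inside. The caddy centre is about (541, 248), yaw -16.5°, and the mat centre is about (546, 243). I'm moving to hover above the caddy.

```bash
python3 -m creep '0 0 -2 -.05 -.022 .010 0;0 0 -4 -.10 -.044 .02 0;0 0 -5 -.15 -.066 .03 0;0 0 -6 -.2 -.088 .04 0;0 0 -8 -.25 -.11 .05 0;0 0 -9 -.3 -.132 .06 0;0 0 -9.6 -.35 -.153 .07 0;0 0 -9.6 -.3766 -.164 .08 0' 60
cat >> h.py <<'E'
from scipy.spatial.transform import Rotation as Ro
def rel(target,rot):
    "shift (m) and turn (deg) in tool axes from measured pose to target pos/rpy"
    s=r.sense();R=Ro.from_euler('xyz',s['tcp_rot']);print(s['clock'],s['eef_pos'].round(1),np.degrees(s['tcp_rot']).round(2),'q',s['qpos'].round(2))
    return (R.inv().apply(np.array(target)-s['eef_pos'])/1000).round(4),np.degrees((R.inv()*Ro.from_euler('xyz',rot)).as_rotvec()).round(2)
E
python3 - <<'E'
from h import *
print(rel([541,248,150],[np.pi,0,np.radians(163.5)]))
f=save('wrist','w0');g=save('top','top1');print(f['K'],f['world_from_camera'].round(3))
f=dict(np.load('top0.npz'));hsv=cv2.cvtColor(f['img'],cv2.COLOR_RGB2HSV)
K=f['K'];T=f['world_from_camera']
w=np.zeros((384,512),np.uint8);w[120:210,280:360]=1
print(hsv[165,320],hsv[150,299],hsv[150,280])
m=w*((hsv[...,2]>85)).astype(np.uint8);m=cv2.morphologyEx(m,cv2.MORPH_OPEN,np.ones((3,3)));v,u=np.nonzero(m)
d=np.stack([(u-K[0,2])/K[0,0],-(v-K[1,2])/K[1,1],-np.ones(len(u))],-1)@T[:3,:3].T
for z in(0,40): print(cv2.minAreaRect((T[:3,3]+d*((z-T[2,3])/d[:,2:]))[:,:2].astype(np.float32)))
E
```

```text
clock: 1.1
eef_pos: [542.4, 245.9, 150.7]
tcp_rot: [-3.141, 0.0, 2.852]
contact_force: [0.3, 1.0, 0.2]
opening: 1.004
grasp_force: 0.0
1.1 [542.4 245.9 150.7] [-179.98    0.    163.39] q [ 0.42  0.39  1.77 -0.    0.98 -0.86]
(array([0.002 , 0.0016, 0.0007]), array([-0.02,  0.  , -0.11]))
[[297.31863964   0.         253.72502759]
 [  0.         297.31863964 187.86349   ]
 [  0.           0.           1.        ]] [[ 2.85000e-01 -9.07000e-01 -3.10000e-01  4.63586e+02]
 [ 9.59000e-01  2.70000e-01  9.10000e-02  2.70273e+02]
 [ 1.00000e-03 -3.23000e-01  9.46000e-01  2.93577e+02]
 [ 0.00000e+00  0.00000e+00  0.00000e+00  1.00000e+00]]
[ 86  29 125] [ 26  98 239] [18 64 80]
((528.6463012695312, -232.91212463378906), (170.3959197998047, 208.13162231445312), 79.9542236328125)
((524.6927490234375, -226.52706909179688), (165.9177703857422, 202.6617431640625), 79.95420837402344)
```

View pics/w0.png

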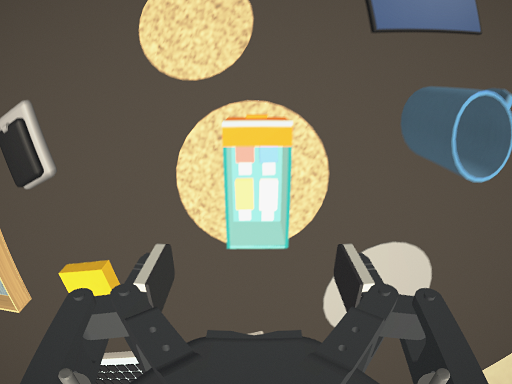

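The wrist view shows the caddy square between the fingers, with its top corners near (223,128), (293,128), (227,248) and (288,248). I'll cast those rays to check.

```bash
python3 - <<'E'
from h import *
f=dict(np.load('w0.npz'));K=f['K'];T=f['world_from_camera']
def cast(uv,z):
    a=(np.array(uv,float)-K[:2,2])/K[0,0];th=np.hypot(*a.T);s=np.sin(th)/th
    d=np.stack([a[:,0]*s,-a[:,1]*s,-np.cos(th)],-1)@T[:3,:3].T
    return (T[:3,3]+d*((z-T[2,3])/d[:,2:]))[:,:2]
hsv=cv2.cvtColor(f['img'],cv2.COLOR_RGB2HSV);print(hsv[230,258],hsv[200,226],hsv[135,250],hsv[123,250])
m=((hsv[...,0]>75)&(hsv[...,0]<98)&(hsv[...,1]>60));m[:, :200]=0;m[:,310:]=0;m[:100]=0;m[255:]=0
v,u=np.nonzero(m);print(u.min(),u.max(),v.min(),v.max())
for row in(170,200,230): 
    x=np.nonzero(m[row])[0];c=cast([[x[0],row],[x[-1],row]],58);print(row,x[0],x[-1],c.round(1).tolist(),'w',np.hypot(*(c[1]-c[0])).round(1),'mid',c.mean(0).round(1))
q=cast([[258,248],[258,128],[258,148]],58);print(q.round(1).tolist(),np.hypot(*(q[0]-q[1])))
m=((hsv[...,0]<28)&(hsv[...,1]>40)&(hsv[...,2]>150));m[:95]=0;m[260:]=0;m[:,:165]=0;m[:,340:]=0
v,u=np.nonzero(cv2.morphologyEx(m.astype(np.uint8),cv2.MORPH_OPEN,np.ones((3,3))));print('mat',cv2.minEnclosingCircle(cast(np.stack([u,v],-1),3).astype(np.float32)))
E
```

```text
[ 82  68 219] [ 87 179 206] [ 23 196 247] [ 84   5 246]
223 290 148 248
170 224 290 [[518.9, 228.5], [534.4, 280.7]] w 54.4 mid [526.7 254.6]
200 225 289 [[544.3, 220.9], [559.9, 273.3]] w 54.6 mid [552.1 247.1]
230 227 287 [[572.0, 213.5], [587.3, 264.6]] w 53.4 mid [579.6 239.1]
[[597.6, 234.8], [493.7, 265.1], [509.3, 260.5]] 108.23237326953617
mat ((548.8862915039062, 243.0650177001953), 80.4412612915039)
```

```bash
python3 -m creep '0 0 0 .001 .003 .03 0;0 0 0 .001 .003 .06 0;0 0 0 .001 .003 .09 0;0 0 0 .001 .003 .115 0;0 0 0 .001 .003 .1325 0;0 0 0 .001 .003 .1325 255;0 0 0 .001 .003 .1325 255;0 0 0 .001 .003 .1325 255' 60; python3 -m creep '0 0 0 0 0 0 255;0 0 0 0 0 0 255;0 0 0 0 0 0 255'
```

```text
clock: 2.2
eef_pos: [541.4, 251.6, 19.7]
tcp_rot: [3.141, 0.001, 2.853]
contact_force: [0.2, -0.2, -3.0]
opening: 0.65
grasp_force: 64.0
clock: 2.58
eef_pos: [541.4, 251.6, 19.6]
tcp_rot: [3.141, 0.001, 2.853]
contact_force: [-1.7, 0.9, 7.0]
opening: 0.647
grasp_force: 65.2
```

```bash
python3 -m creep '0 0 0 0 0 -.008 255;0 0 0 0 0 -.02 255;0 0 0 0 0 -.035 255;0 0 0 0 0 -.05 255;0 0 0 0 0 -.065 255;0 0 0 0 0 -.08 255;0 0 0 0 0 -.09 255;0 0 0 0 0 -.09 255'; python3 - <<'E'
from h import *
f=save('wrist','w1')
# caddy yaw -10 (tray), mouth low; compute hover target
t=np.array([525,-227.]);a=np.radians(-14);ex=np.array([np.cos(a),np.sin(a)])
c=t+(-20)*ex+ex*55   # lip 20mm behind tray centre (toward robot)
print(c, rel([c[0],c[1],110],[np.pi,0,a+np.pi]))
E
```

```text
clock: 3.58
eef_pos: [541.5, 251.6, 109.7]
tcp_rot: [3.141, 0.001, 2.853]
contact_force: [0.1, 0.9, -3.6]
opening: 0.647
grasp_force: 64.3
3.625 [541.1 251.4 109. ] [1.7998e+02 2.0000e-02 1.6348e+02] q [ 0.43  0.45  1.8  -0.    0.9  -0.85]
[ 558.96035042 -235.46726635] (array([-0.1556, -0.4617, -0.0011]), array([ 0.02,  0.02, -2.52]))
```

View pics/w1.png

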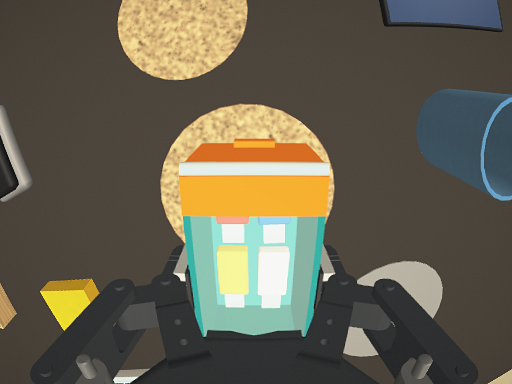

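Caddy lifted cleanly: in the wrist view it sits square between the fingers, flap shut at (255,155), all sticks inside. I'm carrying it to the tray.

```bash
python3 -m creep '0 0 0 -.003 -.009 0 255;0 0 0 -.008 -.025 0 255;0 0 0 -.016 -.048 0 255;0 0 0 -.026 -.077 0 255;0 0 0 -.037 -.11 0 255;0 0 0 -.048 -.143 0 255;0 0 0 -.059 -.176 0 255;0 0 0 -.07 -.209 0 255';python3 -m creep '0 0 0 -.011 -.033 0 255;0 0 0 -.022 -.065 0 255;0 0 -.5 -.033 -.098 0 255;0 0 -1 -.044 -.13 0 255;0 0 -1.5 -.054 -.16 0 255;0 0 -2 -.063 -.187 0 255;0 0 -2.5 -.07 -.209 0 255;0 0 -2.5 -.076 -.226 0 255';python3 -m creep '0 0 0 -.004 -.012 0 255;0 0 0 -.008 -.021 0 255;0 0 0 -.0096 -.0267 0 255;0 0 0 -.0096 -.0267 0 255'
python3 - <<'E'
from h import *
print(rel([559,-235.5,110],[np.pi,0,np.radians(166)]))
f=save('top','top2');g=save('wrist','w2')
cv2.imwrite('pics/c2.png',np.hstack([cv2.resize(f['img'][110:220,260:370],(384,384),interpolation=cv2.INTER_CUBIC),cv2.resize(g['img'],(416,312))[:,:] if 0 else cv2.copyMakeBorder(cv2.resize(g['img'],(416,312)),36,36,0,0,cv2.BORDER_CONSTANT)])[...,::-1])
E
```

```text
clock: 4.62
eef_pos: [548.0, 28.8, 108.5]
tcp_rot: [-3.141, -0.001, 2.853]
contact_force: [-0.6, 0.2, -3.7]
opening: 0.65
grasp_force: 64.3
clock: 5.62
eef_pos: [556.4, -208.9, 108.4]
tcp_rot: [-3.142, -0.001, 2.896]
contact_force: [-0.5, 0.2, -3.8]
opening: 0.646
grasp_force: 64.3
clock: 6.12
eef_pos: [560.2, -235.5, 108.8]
tcp_rot: [3.142, -0.0, 2.897]
contact_force: [1.1, -0.5, -3.6]
opening: 0.647
grasp_force: 64.3
6.125 [ 560.2 -235.5  108.8] [180.    -0.   165.98] q [-0.4   0.46  1.77  0.    0.91 -1.73]
(array([ 0.0011, -0.0003, -0.0012]), array([ 0.  , -0.  , -0.02]))
```

View pics/c2.png

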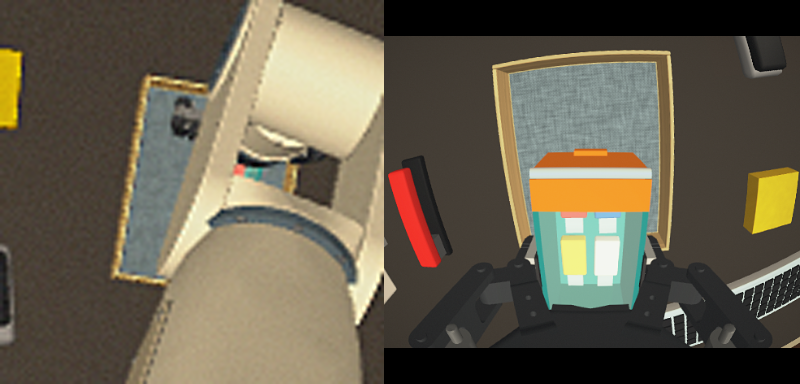

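The caddy is in line with the tray, at the right in wrist view columns 500–670, with the flap about halfway along it. I'll shift 35 mm outwards, lower it, then tilt about the lip.

```bash
python3 -m creep '0 0 0 -.006 0 .008 255;0 0 0 -.013 0 .018 255;0 0 0 -.021 0 .028 255;0 0 0 -.029 0 .037 255;0 0 0 -.034 0 .043 255;0 0 0 -.035 0 .045 255;0 0 0 -.035 0 .045 255';python3 -m creep '0 -3 0 .0008 0 -.0029 255;0 -6 0 .0017 0 -.0057 255;0 -9 0 .0028 0 -.0084 255;0 -12 0 .004 0 -.011 255;0 -15 0 .0054 0 -.0138 255;0 -18 0 .007 0 -.0163 255;0 -20 0 .008 0 -.018 255;0 -20 0 .008 0 -.018 255'; python3 -m creep '0 0 0 0 0 0 255;0 0 0 0 0 0 255;0 0 0 0 0 0 255;0 0 0 0 0 0 255'
python3 - <<'E'
from h import *
s=r.sense();R=Ro.from_euler('xyz',s['tcp_rot']);print('lip',s['eef_pos']+R.apply([55,0,13.6]),s['qpos'].round(2))
g=save('wrist','w3')
E
```

```text
clock: 7.1
eef_pos: [594.0, -243.9, 63.7]
tcp_rot: [3.142, -0.0, 2.897]
contact_force: [0.6, -0.2, -3.4]
opening: 0.644
grasp_force: 64.3
clock: 8.1
eef_pos: [585.5, -241.8, 82.1]
tcp_rot: [3.141, 0.348, 2.897]
contact_force: [0.3, -0.2, -2.9]
opening: 0.646
grasp_force: 64.3
clock: 8.6
eef_pos: [586.5, -242.0, 81.8]
tcp_rot: [-3.142, 0.349, 2.897]
contact_force: [0.0, -0.2, -2.0]
opening: 0.651
grasp_force: 64.3
lip [ 540.84872649 -230.6206854    50.18372088] [-0.43  0.42  1.99  0.16  0.39 -1.9 ]
```

View pics/w3.png

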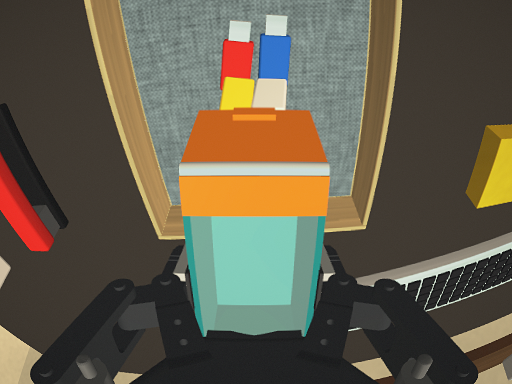

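Red and blue are out at (237,60) and (274,55). Yellow and white are clear of the caddy floor, seen at the flap edge (238,95) and (270,95). I'll tilt a bit more, then draw back and up.

```bash
python3 -m creep '0 -3 0 .0008 0 -.0029 255;0 -6 0 .0017 0 -.0057 255;0 -9 0 .0028 0 -.0084 255;0 -12 0 .004 0 -.011 255;0 -12 0 .004 0 -.011 255;0 -12 0 .004 0 -.011 255;0 -12 0 .004 0 -.011 255'
python3 - <<'E'
from h import *
s=r.sense();R=Ro.from_euler('xyz',s['tcp_rot']);print('lip',s['eef_pos']+R.apply([55,0,13.6]),s['qpos'].round(2))
print('30mm back, 50 up (tool axes):',R.inv().apply(np.array([.030*np.cos(np.radians(-14)),.03*np.sin(np.radians(-14)),.05])).round(4))
g=save('wrist','w4')
E
```

```text
clock: 9.52
eef_pos: [579.3, -240.3, 90.9]
tcp_rot: [-3.141, 0.558, 2.897]
contact_force: [-0.4, 0.4, -3.3]
opening: 0.649
grasp_force: 64.3
lip [ 541.08086366 -230.74141408   50.2305882 ] [-0.46  0.39  2.15  1.07  0.13 -2.82]
30mm back, 50 up (tool axes): [-0.0519 -0.     -0.0265]
```

View pics/w4.png

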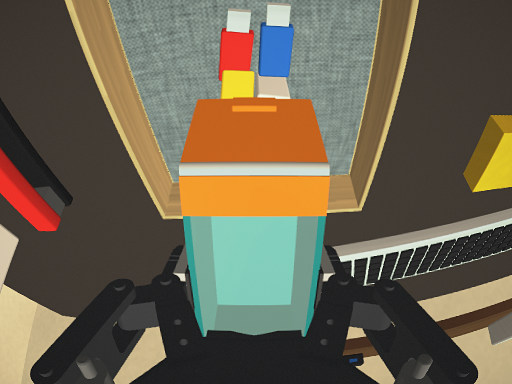

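The interior is clearly empty, and the yellow and white sticks are at the flap edge (238,85) and (272,88). I'm lifting away while easing the tilt, because joint 6 is near its range.

```bash
python3 -m creep '0 3 0 -.003 0 -.0035 255;0 6 0 -.010 0 -.008 255;0 9 0 -.020 0 -.013 255;0 12 0 -.032 0 -.018 255;0 15 0 -.042 0 -.023 255;0 17 0 -.05 0 -.026 255;0 17 0 -.052 0 -.0265 255;0 17 0 -.052 0 -.0265 255'
python3 - <<'E'
from h import *
print(r.sense()['qpos'].round(2))
g=save('wrist','w5')
E
```

```text
clock: 10.58
eef_pos: [607.7, -247.5, 140.3]
tcp_rot: [-3.141, 0.261, 2.897]
contact_force: [-0.7, -0.8, -3.0]
opening: 0.645
grasp_force: 64.3
[-0.41  0.39  1.84  0.07  0.65 -1.79]
```

View pics/w5.png

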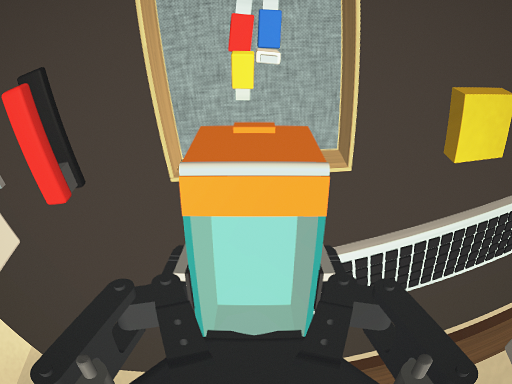

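All sticks are out and in the tray: yellow (242,72), red (241,33), blue (269,28), white (268,57). The caddy is empty. I'm levelling it and carrying it back.

```bash
python3 -m creep '0 4 0 0 0 0 255;0 8 0 0 0 0 255;0 12 0 0 0 0 255;0 15 0 0 0 0 255;0 15 0 0 0 0 255'
python3 - <<'E'
from h import *
print(rel([547,244.5,110],[np.pi,0,np.radians(164)]))
E
```

```text
clock: 11.25
eef_pos: [608.3, -247.6, 140.0]
tcp_rot: [-3.141, -0.0, 2.897]
contact_force: [0.7, 0.0, -2.3]
opening: 0.647
grasp_force: 64.3
11.25 [ 608.3 -247.6  140. ] [-179.99   -0.    165.98] q [-0.39  0.49  1.64 -0.    1.01 -1.71]
(array([0.1786, 0.4626, 0.03  ]), array([-0.01, -0.  ,  1.98]))
```

```bash
python3 -m creep '0 0 0 .005 .013 0 255;0 0 0 .013 .035 0 255;0 0 0 .025 .065 0 255;0 0 0 .037 .097 0 255;0 0 0 .05 .13 0 255;0 0 0 .063 .163 0 255;0 0 0 .076 .196 0 255;0 0 0 .088 .228 0 255';python3 -m creep '0 0 0 .013 .033 0 255;0 0 0 .026 .066 0 255;0 0 0 .039 .099 .005 255;0 0 .5 .051 .131 .01 255;0 0 1 .063 .163 .015 255;0 0 1.5 .075 .193 .02 255;0 0 2 .085 .22 .025 255;0 0 2 .0906 .2346 .03 255';python3 -m creep '0 0 0 0 0 0 255;0 0 0 0 0 .02 255;0 0 0 0 0 .04 255;0 0 0 0 0 .055 255;0 0 0 0 0 .065 255;0 0 0 0 0 .075 255;0 0 0 0 0 .082 255;0 0 0 0 0 .082 255'
python3 - <<'E'
from h import *
print(rel([547,244.5,20],[np.pi,0,np.radians(164)]))
E
```

```text
clock: 12.25
eef_pos: [576.7, -2.4, 141.0]
tcp_rot: [3.141, 0.0, 2.898]
contact_force: [0.2, -0.4, -3.0]
opening: 0.646
grasp_force: 64.3
clock: 13.25
eef_pos: [545.5, 246.7, 110.8]
tcp_rot: [3.141, 0.0, 2.864]
contact_force: [-0.3, 0.2, -3.1]
opening: 0.65
grasp_force: 64.4
clock: 14.25
eef_pos: [546.7, 244.5, 28.3]
tcp_rot: [-3.141, -0.001, 2.862]
contact_force: [0.1, 0.8, -3.6]
opening: 0.651
grasp_force: 64.5
14.25 [546.7 244.5  28.3] [-1.7997e+02 -3.0000e-02  1.6399e+02] q [ 0.42  0.57  1.83 -0.    0.75 -0.87]
(array([-0.0003,  0.0001,  0.0083]), array([-0.03, -0.03, -0.01]))
```

```bash
python3 -m creep '0 0 0 0 0 .003 255;0 0 0 0 0 .006 255;0 0 0 0 0 .0082 255;0 0 0 0 0 .0082 255;0 0 0 0 0 .0082 255';python3 -m creep '0 0 0 0 0 0 110;0 0 0 0 0 0 60;0 0 0 0 0 0 0;0 0 0 0 0 0 0;0 0 0 0 0 0 0;0 0 0 0 0 0 0'; python3 -m creep '0 0 0 0 0 -.01 0;0 0 0 0 0 -.03 0;0 0 0 0 0 -.06 0;0 0 0 0 0 -.09 0;0 0 0 0 0 -.12 0;0 0 0 0 0 -.15 0;0 0 0 0 0 -.18 0;0 0 0 0 0 -.18 0'
python3 - <<'E'
from h import *
g=save('wrist','w6');f=save('top','top6');f2=save('scene','sc6')
a=cv2.resize(g['img'],(400,300));b=cv2.resize(f2['img'][190:290,160:260],(400,300),interpolation=cv2.INTER_CUBIC);c=cv2.resize(f['img'][120:210,280:370],(400,300),interpolation=cv2.INTER_CUBIC);d=cv2.resize(f2['img'][160:220,285:345],(400,300),interpolation=cv2.INTER_CUBIC)
cv2.imwrite('pics/fin.png',np.vstack([np.hstack([a,b]),np.hstack([c,d])])[...,::-1])
E
```

```text
clock: 14.88
eef_pos: [547.0, 244.7, 20.6]
tcp_rot: [3.142, 0.0, 2.862]
contact_force: [0.5, -0.3, -3.5]
opening: 0.647
grasp_force: 64.5
clock: 15.62
eef_pos: [547.0, 244.6, 20.6]
tcp_rot: [3.142, 0.0, 2.862]
contact_force: [0.6, -0.7, 0.4]
opening: 0.999
grasp_force: 0.0
clock: 16.62
eef_pos: [548.5, 245.3, 204.6]
tcp_rot: [3.138, 0.005, 2.862]
contact_force: [0.5, -0.1, -0.0]
opening: 1.0
grasp_force: 0.0
```

View pics/fin.png

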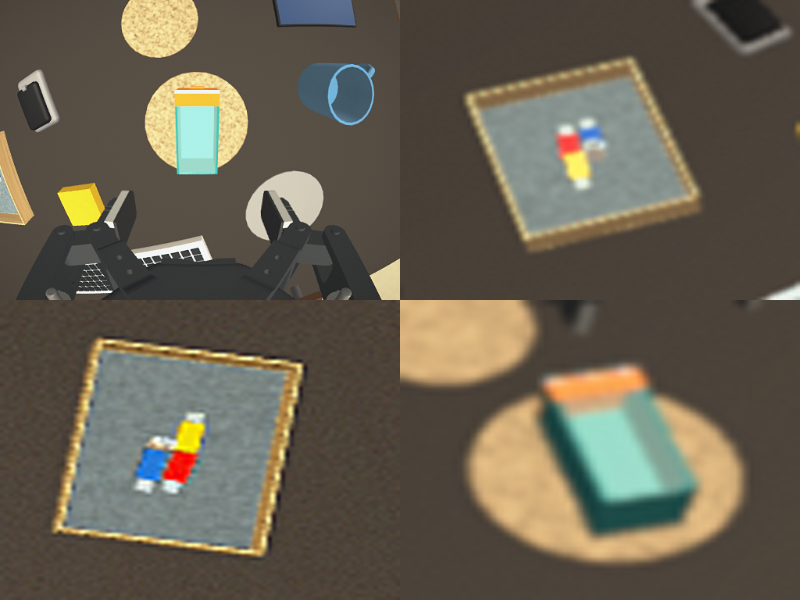

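The final view shows the caddy upright and centred on the cork mat with its flap shut. All four sticks are well inside the tray, the white one on end against the blue and staying still. Bystanders look unmoved and the gripper is clear.

```bash
python3 -c "
from rig import r
print(r.sign_off())"
```

```text
the job is handed in; nothing more can be done
None
```

The job is handed in (no verdict came back): in the last pictures all four USB sticks are in the tray, and the empty caddy is upright with its flap shut in the middle of its cork mat.

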